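# Charge the ball dispenser and hold its gate open

## Robot

A 6-joint arm with a two-finger parallel gripper is mounted at the origin on a cart in front of the work surface, level with it; the furniture and walls round the work are solid. World frame = base frame: x ahead of the robot, y to its left, z up, the work surface at z = 0. Lengths are in m, angles in degrees, forces in N, time in s.
With the tool pointing down it reaches from about 0.375 to 0.9 m from the base axis. Payload 3.1 kg.
Tool frame: the origin (TCP) lies on the centre line of the jaws, within the pads' length; the fingertips stand 22 mm ahead of it and the grasp point (between the pads) lies 3 mm ahead of it; z points along the fingers, y is the line along which they close (so a half turn about z gives the same grasp; the last joint's range is limited). The gripper opens to 87 mm and grips with 3 to 60 N. Pads are 19 mm wide; open, the fingers measure 117 mm over their backs; the gripper's body (75 mm by 190 mm) begins 51 mm behind the grasp point.
Start: joints at [-80.014, 30.224, 82.088, -0, 67.689, -10.227], TCP at [0.216, -0.586, 0.245] pointing down, gripper open.
Joint ranges: [-176.69, 176.69], [-43.24, 126.21], [12.49, 139.97], [-82, 262], [0, 151.66], [-163.58, 163.58]. Speed limits (degrees/s): [159.86, 159.86, 180, 180, 180, 180].

## Interface

Orientations are given as a 3x3 rotation matrix whose columns are the frame's x, y, z axes.
In Python, from rig import * gives the robot as it stands.
- The arm moves only by the shell command python3 -m jog 'ROWS'. ROWS is text: rows parted by semicolons, each of 7 numbers parted by spaces: the shift along the tool's x, y, z in mm, then the turn, a rotation vector about the tool's x, y, z in rad, then the finger opening in mm, from 0 to 87. In form: tx ty tz ax ay az fingers; .... A call has 1 to 12 rows; each row shifts and turns the commanded pose from where the row before left it, along the tool's axes as they then stand; what a row does not reach is not made up. A row lasts 1/8 s, in which the tool goes at most 62.5 mm and 10.7 degrees, less where a joint would pass 70% of its speed; a pose out of reach is approached as far as the arm can. A call with a gripper value outside its range is refused whole. The fingers move at their own pace and stop on an object; the grip force is fixed at half the most. Time passes only in rows, so rows that do not move let the fingers close. It gives the time, the measured TCP pose, the force, the opening and the grip force at its end, in the units of the state.
- read_state(): the state, without advancing time (a new reading comes with each control period).
- capture(name): name is "scene" or "top" or "wrist"; returns a dict with "color" (384x512x3 uint8, red, green, blue), "camera_matrix" (3x3 intrinsics, pixels), "R" (3x3) and "t" (3): a world point X has camera coordinates R X + t. Camera axes: x right, y down, z forward; pixel columns grow to the right and rows downward; lengths in m; the calibration is good to about 2 mm. A picture is of the moment at which its call begins. There is no depth.
- hand_in(): hands the job in; it is judged then, once.
Trained networks look in the newest picture that a camera, given by its name, has taken for a name from the list of things; names that differ only in an ending like _2 or _b are one class to them, and where a whole thing is asked for, a point or a joint stands for the part that bears it (a point fixed in the world has none). Each returns a list of dicts, best first, with "conf" (0 to 1); they miss things now and then, are a little off and sometimes report something else, mostly with a low value. They report only what shows in the picture. A call takes as long as a camera call.
- find_in(camera, target): "at" ([x, y, z] in m, in world coordinates, good to about 4 mm: the middle of the surface that is visible of it).
- trace(camera, target): "pixels" (384x512 bool, what is visible of it).
- place_of(camera, target): "at" ([x, y, z] in m, in world coordinates, good to about 4 mm: a listed point, or the origin of a listed thing).
The state is a dict: "time_s": time; "joint_positions": joint angles; "qvel": joint speeds; "tau": joint torques, N m; "position": TCP position; "tcp_rot": TCP orientation; "force": force on the tool from outside, world axes, zero at the start; "moment": the same for the moment, N m; "opening": opening from 0.0 (shut) to 1.0 (fully open); "grasp_force": force on a finger pad.
Only numpy, scipy, OpenCV 4.12 (cv2) and the standard library are available. Lean on these libraries where they do the work, as an engineer would, in place of code of your own. Each camera call takes 0.05 s, during which the arm holds its last target. There are 200 camera calls.

## Task

Tip the four brass balls out of the small handled pan into the hopper of the green dispenser while its slide is still shut, then stand the empty pan upright on the bench and let go of it. Then pull the dispenser's spring-loaded slide out by its black grip until the yellow pointer is at the red mark, so that all the balls drop into the tray below, and finish with the gripper still holding the slide there. Leave the padlock, the cutter wheel and the screwdriver where they are.

Things in the scene. Friction and masses are not known exactly. Their poses are not given: they have to be found in the camera images.
- dispenser: Fixed green ball dispenser, 118 x 120 mm in plan, 113 mm high. Origin on the bench under the middle of the hopper; x points to its back (away from the robot), y to its left, z up. Catch tray at the bottom, under the hopper: inside about 104 x 112 mm, floor 6 mm and front wall 26 mm above the bench.
- hopper_mouth (a point): Centre of the dispenser's square open hopper, 113 mm above the bench. Mouth 110 x 110 mm inside; walls slope at 45 degrees to a 46 x 46 mm throat at the middle, whose lower end, 57 mm above the bench, is shut by the slide.
- mark (a point): The red line on the top of the dark rail that runs forward from the dispenser's right side (y = -48 to -58 mm, to x = -154 mm, top 47 mm above the bench). The line is at x = -136, y = -53 mm in the dispenser's axes.
- slide (a joint): Travel of the dispenser's slide, m: 0 = shut, grows as it is pulled straight out along the dispenser's -x; 0.048 = yellow pointer at the red mark, port fully open; stop at 0.066. A spring pulls it back: about 4 N when shut, 9 N at the mark; let go, it shuts. Balls begin to drop from about 0.016.
- slide_grip (a point): On the slide and moving with it: middle of its black upright grip, 80 mm above the bench, x = -88 mm in the dispenser's axes when shut (26 mm free to the hopper rim). Grip 10 mm thick along x, 34 mm wide along y, 50 to 96 mm above the bench. Behind it the slide's plate has its top at 54 mm: keep fingertips above 58 mm. The yellow pointer sticks out to the grip's right at 52 mm.
- pan: Loose steel pan flared like a bowl, 0.1 to 0.16 kg: rim 94 mm across, 50 mm above its underside; foot 48 mm across; walls 3 mm, leaning out 28 degrees; inner floor 12 mm up. Origin at the centre of its underside, z up through the mouth; its bar handle points along -x (towards the robot). Holds the four balls at the start; empties when tipped about the handle by 75 to 80 degrees.
- pan_grip (a point): Point on the axis of the pan's handle, at x = -80, z = 48 mm in the pan's axes. The handle is a level round black bar, 12 mm thick, from x = -50 to -128 mm, its axis 48 mm above the pan's underside.
- ball_0_center (a point): Centre of a brass ball, 14 mm across, 12 g; in the pan at the start.
- ball_1_center (a point): Centre of a brass ball, 14 mm across, 12 g; in the pan at the start.
- ball_2_center (a point): Centre of a brass ball, 14 mm across, 12 g; in the pan at the start.
- ball_3_center (a point): Centre of a brass ball, 14 mm across, 12 g; in the pan at the start.
- padlock_blue: Blue padlock lying on the bench, 59 x 40 x 15 mm; bystander. Origin under its middle. To its left a tall fixed key machine fills the bench at about world x 0.5 to 0.85, y over 0.47: keep the arm and hand clear of it.
- cutter_wheel: Flat grey toothed cutter wheel, 60 mm across, 7 mm high; bystander. Origin under its middle.
- screwdriver: Screwdriver with red handle, 190 mm long, 26 mm thick, lying on the bench; bystander. Origin under its middle.

How it is judged:
By the outcome, as a careful person would: the job done as asked, in the order asked, and still so for the second after the job is handed in, while the arm keeps its last pose, push and grip.
It also fails if it takes over 72 s, if anything falls off the work surface, if the arm or the gripper's body presses on something with over 40 N, if the wrist force passes 120 N, or if a joint passes its speed limit or range.

## Working session

There is one attempt and no reset: what is moved stays moved. The work goes in short steps, Python scripts to look and compute and a shell command to move; the robot and the scene stay as the last step left them, time stands still between calls to the robot, and variables do not carry over. Pictures are saved under pics/ and viewed, at most 10 in all, crops included, and the job is handed in when it is done.

```bash
mkdir -p pics; ls; python3 - <<'E'
from rig import *
import cv2,numpy as np
for c in ["scene","top"]:
    p=capture(c); cv2.imwrite(f"pics/{c}0.png",p["color"][:,:,::-1])
    print(c,np.round(p["R"],3).tolist(),np.round(p["t"],3),np.round(p["camera_matrix"],1).tolist())
    for n in ["dispenser","hopper_mouth","mark","slide_grip","pan","pan_grip","ball_0_center","padlock_blue","cutter_wheel","screwdriver"]:
        r=place_of(c,n); print(n,[(np.round(d["at"],3).tolist(),round(d["conf"],2)) for d in r[:4]])
s=read_state();print(s["time_s"],np.round(s["tcp_rot"],3).tolist(),s["opening"])
E
```

```text
pics
scene [[-0.918, -0.396, -0.013], [-0.203, 0.497, -0.843], [0.34, -0.772, -0.537]] [0.531 0.099 0.979] [[392.9, 0.0, 256.1], [0.0, 392.9, 189.6], [0.0, 0.0, 1.0]]
dispenser [([0.577, 0.01, -0.002], 0.7)]
hopper_mouth [([0.575, 0.009, 0.115], 0.96)]
mark [([0.446, -0.056, 0.044], 0.77)]
slide_grip [([0.574, 0.01, 0.002], 0.62), ([0.583, 0.209, 0.0], 0.58), ([0.485, 0.001, 0.081], 0.55)]
pan [([0.58, 0.209, -0.001], 0.66)]
pan_grip [([0.498, 0.196, 0.051], 0.77)]
ball_0_center [([0.488, -0.001, 0.08], 0.73)]
padlock_blue [([0.632, 0.406, -0.001], 0.84), ([0.442, 0.425, 0.002], 0.57)]
cutter_wheel [([0.446, 0.425, -0.001], 0.65)]
screwdriver [([0.391, 0.164, -0.0], 0.63), ([0.574, 0.009, 0.116], 0.46), ([0.584, 0.209, 0.001], 0.34)]
top [[-0.019, -0.999, -0.027], [-0.992, 0.023, -0.127], [0.128, 0.024, -0.992]] [0.194 0.526 1.118] [[453.9, 0.0, 257.6], [0.0, 453.9, 190.9], [0.0, 0.0, 1.0]]
dispenser [([0.573, 0.01, 0.006], 0.88)]
hopper_mouth [([0.574, 0.009, 0.114], 0.7)]
mark [([0.444, -0.056, 0.049], 0.69)]
slide_grip [([0.487, 0.003, 0.079], 0.89)]
pan [([0.582, 0.211, 0.004], 0.57)]
pan_grip [([0.503, 0.2, 0.048], 0.84), ([0.573, 0.2, 0.017], 0.36)]
ball_0_center [([0.59, 0.218, 0.022], 0.4)]
padlock_blue [([0.632, 0.4, 0.004], 0.78)]
cutter_wheel [([0.442, 0.428, -0.0], 0.74)]
screwdriver []
1.1 [[0.938, 0.345, -0.0], [0.345, -0.938, -0.0], [-0.0, 0.0, -1.0]] 1.0006779383286355
```

View pics/scene0.png

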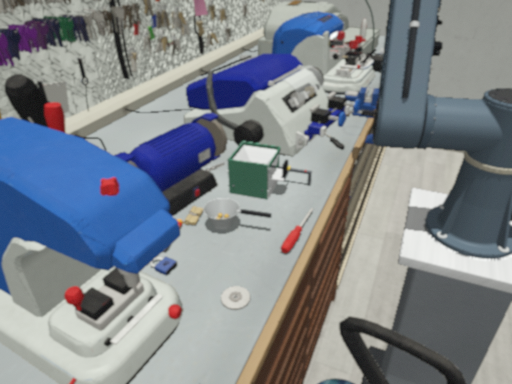

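View pics/top0.png

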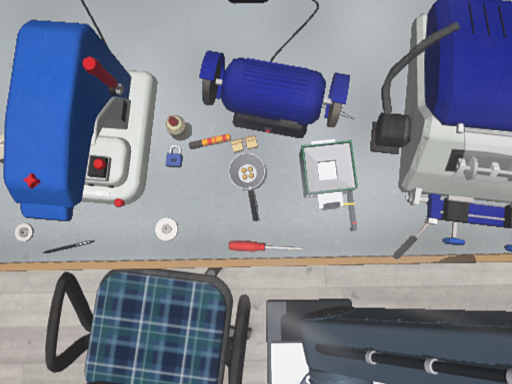

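The scene picture shows the dispenser at about (255,165), the pan at (222,210) with its handle to the right, and the screwdriver at (295,240). The top picture shows the pan at (247,171) with its handle end at (255,219), the hopper at (328,170), and the balls in the pan. That puts the pan at about (0.581, 0.210) with yaw about 8.5°, and the dispenser at (0.575, 0.010) with yaw about 5°.

```bash
cat > h.py <<'E'
from rig import *
import numpy as np
from scipy.spatial.transform import Rotation as Ro
def Rt(yaw,tilt=0,roll=0):
    """tool: x along yaw heading, z down; tilt about tool y; roll about the heading (all deg)"""
    c,s=np.cos(np.radians(yaw)),np.sin(np.radians(yaw)); h=np.array([c,s,0])
    B=np.array([[c,s,0],[s,-c,0],[0,0,-1.]])
    return (Ro.from_rotvec(np.radians(roll)*h)*Ro.from_matrix(B)*Ro.from_rotvec([0,np.radians(tilt),0])).as_matrix()
def delta(p,R):
    s=read_state(); C=np.array(s["tcp_rot"]); q=np.array(s["position"])
    print("t",round(s["time_s"],2),"pos",np.round(q,4),"F",np.round(s["force"],1),"open",round(s["opening"]*87,1),"gf",round(s["grasp_force"],1))
    print("j",np.round(s["joint_positions"],1))
    print("turn now:",np.round(Ro.from_matrix(C.T@R).as_rotvec(),3)," shift now:",np.round(C.T@(np.array(p)-q)*1e3,1)," shift after turn:",np.round(R.T@(np.array(p)-q)*1e3,1))
E
python3 -m jog '50 -36 0 0 0 0 60; 50 -36 0 0 0 0 60; 50 -36 0 0 0 0 60; 50 -36 0 0 0 0 60; 50 -36 0 0 0 0 60; 50 -36 0 0 0 0 60; 28 -54 0 0 0 0 60; 28 -54 0 0 0 0 60; 28 -54 0 0 0 0 60; 28 -54 0 0 0 0 60; 28 -54 0 0 0 0 60; 14 -27 0 0 0 0 60'
python3 - <<'E'
from h import *
R=Rt(8.5,30)
delta([.503,.198,.05]-0.12*R[:,2]-.003*R[:,2],R)
E
```

```text
time_s: 2.6
position: [0.4646, 0.0546, 0.2448]
tcp_rot: [[0.937, 0.348, 0.0], [0.348, -0.937, 0.0], [0.001, -0.0, -1.0]]
force: [-0.2, -0.6, 0.1]
opening: 0.691
grasp_force: 0.0
t 2.6 pos [0.4646 0.0546 0.2448] F [-0.2 -0.6  0.1] open 60.1 gf 0.0
j [ -7.   18.1 104.    0.   57.9  62.6]
turn now: [-0.055  0.521  0.203]  shift now: [  25.7 -133.7   88.3]  shift after turn: [ -46.1 -136.1   75.3]
```

```bash
python3 -m jog '0 0 0 -.0138 .13 .051 60; 0 0 0 -.0138 .13 .051 60; 0 0 0 -.0138 .13 .051 60; 0 0 0 -.0138 .13 .051 60; -15 -45 25 0 0 0 60; -15 -45 25 0 0 0 60; -15 -45 25 0 0 0 60; 0 0 0 0 0 0 60'
python3 - <<'E'
from h import *
import cv2
for c in ["wrist","top"]:
    p=capture(c); 
    if c=="wrist": cv2.imwrite("pics/w1.png",p["color"][:,:,::-1])
    for n in ["pan","pan_grip","hopper_mouth"]:
        print(c,n,[(np.round(d["at"],3).tolist(),round(d["conf"],2)) for d in place_of(c,n)[:2]])
R=Rt(8.5,30)
delta([.502,.198,.049]-.003*R[:,2],R)
E
```

```text
time_s: 3.6
position: [0.4434, 0.1884, 0.1612]
tcp_rot: [[0.867, 0.159, 0.472], [0.137, -0.987, 0.082], [0.479, -0.006, -0.878]]
force: [0.3, 0.3, -0.1]
opening: 0.689
grasp_force: 0.0
wrist pan [([0.581, 0.211, -0.001], 0.55)]
wrist pan_grip [([0.501, 0.198, 0.045], 0.68)]
wrist hopper_mouth []
top pan [([0.58, 0.208, 0.002], 0.84), ([0.443, -0.057, 0.046], 0.15)]
top pan_grip [([0.498, 0.198, 0.048], 0.63), ([0.581, 0.215, 0.002], 0.58)]
top hopper_mouth [([0.576, 0.009, 0.11], 0.71)]
t 4.0 pos [0.4456 0.1845 0.1636] F [-0.2  0.3 -0.9] open 60.4 gf 0.0
j [9.200e+00 2.440e+01 1.267e+02 5.650e+01 1.000e-01 3.410e+01]
turn now: [-0.006  0.019  0.001]  shift now: [ -4.9  -4.3 125.3]  shift after turn: [ -7.3  -5.1 125.1]
```

View pics/w1.png

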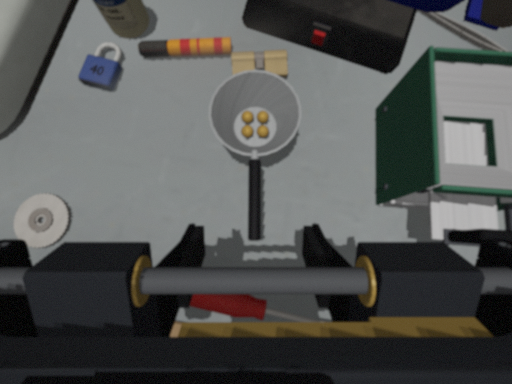

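The wrist picture shows the pan at (255,113) with four balls in it and the handle between x=250 and 258, lined up between the jaws. Joint 5 has hit its zero limit, so I'll cut the tilt to about 10°.

```bash
python3 -m jog '0 0 0 0 -.08 0 60; 0 0 0 0 -.08 0 60; 0 0 0 0 -.08 0 60; 0 0 0 0 -.08 0 60; 0 0 0 0 0 0 60; 0 0 0 0 0 0 60'
python3 - <<'E'
from h import *
R=Rt(8.5,10)
delta([.502,.198,.049]-.003*R[:,2],R)
E
```

```text
time_s: 4.75
position: [0.4459, 0.1985, 0.1641]
tcp_rot: [[0.945, 0.174, 0.278], [0.154, -0.984, 0.094], [0.29, -0.046, -0.956]]
force: [-1.2, 0.3, 0.8]
opening: 0.69
grasp_force: 0.0
t 4.75 pos [0.4459 0.1985 0.1641] F [-1.2  0.3  0.8] open 60.1 gf 0.0
j [  9.2  23.6 117.9   7.4  21.7  83. ]
turn now: [-0.051 -0.119  0.016]  shift now: [ 19.9  15.3 122.6]  shift after turn: [ 34.6   8.8 120. ]
```

```bash
python3 -m jog '0 0 0 -.025 -.06 .008 60; 0 0 0 -.025 -.06 .008 60; 17 4 20 0 0 0 60; 17 4 20 0 0 0 60; 0 0 25 0 0 0 60; 0 0 0 0 0 0 60; 0 0 0 0 0 0 60'
python3 - <<'E'
from h import *
R=Rt(8.5,10)
delta([.502,.198,.049]-.003*R[:,2],R)
E
```

```text
time_s: 5.62
position: [0.491, 0.1976, 0.1062]
tcp_rot: [[0.974, 0.149, 0.17], [0.146, -0.989, 0.026], [0.172, -0.001, -0.985]]
force: [-0.7, -0.1, 0.2]
opening: 0.689
grasp_force: 0.0
t 5.62 pos [0.491  0.1976 0.1062] F [-0.7 -0.1  0.2] open 60.0 gf 0.0
j [  9.9  33.2 109.4  -0.4  27.4  91.7]
turn now: [-0.001  0.002  0.001]  shift now: [ 0.9  1.3 55.2]  shift after turn: [ 0.8  1.2 55.2]
```

```bash
python3 -m jog '1 1 20 0 0 0 60; 0 0 20 0 0 0 60; 0 0 15 0 0 0 60; 0 0 0 0 0 0 60; 0 0 0 0 0 0 0; 0 0 0 0 0 0 0; 0 0 0 0 0 0 0; 0 0 0 0 0 0 0; 0 0 0 0 0 0 0; 0 0 0 0 0 0 0; 0 0 0 0 0 0 0'
python3 - <<'E'
from h import *
R=Rt(8.5,10)
delta([.502,.198,.1],R)
E
```

```text
time_s: 7.0
position: [0.5025, 0.1983, 0.0521]
tcp_rot: [[0.974, 0.149, 0.171], [0.147, -0.989, 0.026], [0.173, -0.0, -0.985]]
force: [-0.0, -1.0, 0.1]
opening: 0.127
grasp_force: 30.0
t 7.0 pos [0.5025 0.1983 0.0521] F [-0.  -1.   0.1] open 11.0 gf 30.0
j [  9.8  39.8 109.3  -0.5  21.   91.7]
turn now: [-0.001  0.001  0.001]  shift now: [  7.8   0.2 -47.3]  shift after turn: [  7.8   0.2 -47.3]
```

```bash
python3 -m jog '1 0 -6 0 0 0 0; 2 0 -12 0 0 0 0; 3 0 -18 0 0 0 0; 3.2 0 -18 0 0 0 0; 3.2 0 -18 0 0 0 0; 3.2 0 -18 0 0 0 0; 3.2 0 -18 0 0 0 0; 3.2 0 -18 0 0 0 0; 2 0 -12 0 0 0 0; 1 0 -6 0 0 0 0; 0 0 0 0 0 0 0'
python3 - <<'E'
from h import *
R=Rt(8.5,10)
delta([.4907,.0323,.197],R)
E
```

```text
time_s: 8.38
position: [0.5021, 0.1982, 0.1985]
tcp_rot: [[0.974, 0.149, 0.171], [0.146, -0.989, 0.026], [0.173, -0.001, -0.985]]
force: [-0.1, 0.4, -1.9]
opening: 0.122
grasp_force: 30.0
t 8.38 pos [0.5021 0.1982 0.1985] F [-0.1  0.4 -1.9] open 10.6 gf 30.0
j [  9.8  24.4 103.9  -0.3  41.8  91.4]
turn now: [-0.001  0.     0.001]  shift now: [-35.7 162.3  -4.9]  shift after turn: [-35.5 162.4  -4.8]
```

```bash
python3 -m jog '-1 6 0 0 0 0 0; -3 12 0 0 0 0 0; -4 18 -1 0 0 0 0; -4 18 -1 0 0 0 0; -4 18 -1 0 0 0 0; -4 18 -1 0 0 0 0; -4 18 -1 0 0 0 0; -4 18 0 0 0 0 0; -4 18 0 0 0 0 0; -3 12 0 0 0 0 0; -1 6 0 0 0 0 0; 0 0 0 0 0 0 0'
python3 - <<'E'
from h import *
import cv2
R=Rt(8.5,10)
delta([.4907,.0323,.197],R)
for c in ["wrist","scene"]:
    p=capture(c); cv2.imwrite(f"pics/{c}2.png",p["color"][:,:,::-1])
    for n in ["hopper_mouth","pan"]: print(c,n,[(np.round(d["at"],3).tolist(),round(d["conf"],2)) for d in place_of(c,n)[:1]])
E
```

```text
time_s: 9.88
position: [0.4903, 0.0323, 0.1968]
tcp_rot: [[0.974, 0.148, 0.171], [0.146, -0.989, 0.026], [0.173, -0.001, -0.985]]
force: [-0.1, 0.4, -2.2]
opening: 0.128
grasp_force: 30.0
t 9.88 pos [0.4903 0.0323 0.1968] F [-0.1  0.4 -2.2] open 11.1 gf 30.0
j [-11.3  21.2 110.6   5.4  38.9  66.3]
turn now: [-0.001  0.001  0.   ]  shift now: [ 0.4  0.  -0.2]  shift after turn: [ 0.4  0.  -0.2]
wrist hopper_mouth []
wrist pan [([0.566, 0.043, 0.143], 0.68)]
scene hopper_mouth [([0.572, 0.005, 0.115], 0.62)]
scene pan [([0.571, 0.045, 0.144], 0.85)]
```

View pics/wrist2.png

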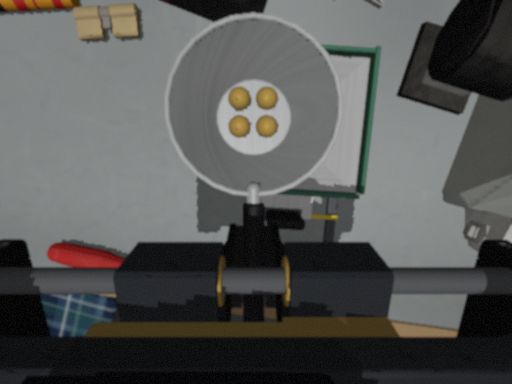

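The wrist picture shows the pan at (254,105) over the left part of the hopper, with all four balls in it. The black grip is at (285,217) and the yellow pointer at (325,217). I'll raise it slightly and start the roll.

```bash
python3 -m jog '1 0 -6 0 0 0 0; 1 0 -6 0 0 0 0; 0 0 0 .05 0 .009 0; 0 0 0 .107 0 .019 0; 0 0 0 .107 0 .019 0; 0 0 0 .107 0 .019 0; 0 0 0 .107 0 .019 0; 0 0 0 .107 0 .019 0; 0 0 0 .107 0 .019 0; 0 0 0 .107 0 .019 0; 0 0 0 .05 0 .009 0; 0 0 0 0 0 0 0'
python3 - <<'E'
from h import *
delta([.4907,.0323,.207],Rt(8.5,10,79))
E
```

```text
time_s: 11.68
position: [0.4909, 0.0314, 0.2084]
tcp_rot: [[0.994, 0.094, 0.062], [0.014, -0.645, 0.764], [0.112, -0.758, -0.642]]
force: [0.2, 0.1, -1.9]
opening: 0.125
grasp_force: 30.0
t 11.68 pos [0.4909 0.0314 0.2084] F [ 0.2  0.1 -1.9] open 10.8 gf 30.0
j [-34.   33.9 105.5  43.5  75.9  27.4]
turn now: [ 0.51  -0.001  0.088]  shift now: [-0.3  0.5  1.6]  shift after turn: [-0.3  1.2  1.2]
```

```bash
python3 -m jog '0 0 0 .06 0 .0105 0; 0 0 0 .06 0 .0105 0; 0 0 0 .06 0 .0105 0; 0 0 0 .05 0 .009 0; 0 0 0 .05 0 .009 0; 0 0 0 .05 0 .009 0; 0 0 0 .05 0 .009 0; 0 0 0 .05 0 .009 0; 0 0 0 .05 0 .009 0; 0 0 0 .04 0 .007 0; 0 0 0 0 0 0 0; 0 0 0 0 0 0 0'
python3 - <<'E'
from h import *
import cv2
delta([.4907,.0323,.207],Rt(8.5,10,79))
for c in ["wrist","top","scene"]:
    p=capture(c); cv2.imwrite(f"pics/{c}3.png",p["color"][:,:,::-1])
    print(c,[(np.round(d["at"],3).tolist(),round(d["conf"],2)) for d in place_of(c,"ball_0_center")])
a=cv2.imread("pics/wrist3.png");b=cv2.resize(cv2.imread("pics/top3.png")[110:230,240:400],None,fx=2.4,fy=2.4)
cv2.imwrite("pics/m3.png",np.hstack([a,np.pad(b,((0,384-b.shape[0]),(0,0),(0,0)))])[:, :800])
E
```

```text
time_s: 13.18
position: [0.4903, 0.0326, 0.2092]
tcp_rot: [[0.999, 0.025, 0.028], [-0.024, -0.177, 0.984], [0.029, -0.984, -0.176]]
force: [-0.2, 0.1, -0.3]
opening: 0.124
grasp_force: 30.0
t 13.18 pos [0.4903 0.0326 0.2092] F [-0.2  0.1 -0.3] open 10.8 gf 30.0
j [-38.9  49.2 102.6  52.2  97.3  20.6]
turn now: [-0.012  0.    -0.004]  shift now: [0.4 2.2 0.1]  shift after turn: [0.4 2.2 0.1]
wrist [([0.633, 0.402, -0.001], 0.65)]
top [([0.591, 0.014, 0.064], 0.46)]
scene [([0.39, 0.167, -0.0], 0.51)]
```

View pics/m3.png

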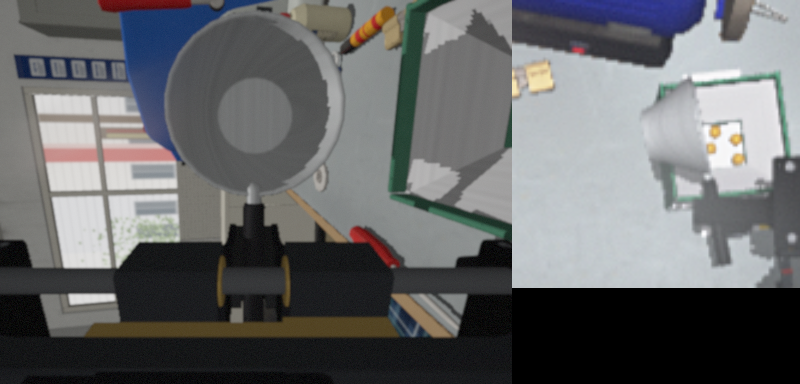

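The wrist view shows the pan empty. The top crop shows all four balls in the hopper throat, at about (712–738, 130–160). I'll roll the pan back and return it.

```bash
python3 -m jog '0 0 0 -.08 0 -.014 0; 0 0 0 -.16 0 -.028 0; 0 0 0 -.16 0 -.028 0; 0 0 0 -.16 0 -.028 0; 0 0 0 -.16 0 -.028 0; 0 0 0 -.16 0 -.028 0; 0 0 0 -.16 0 -.028 0; 0 0 0 -.16 0 -.028 0; 0 0 0 -.1 0 -.018 0; 0 0 0 -.07 0 -.012 0; 0 0 0 0 0 0 0'
python3 - <<'E'
from h import *
delta([.5025,.1983,.197],Rt(8.5,10))
E
```

```text
time_s: 14.85
position: [0.4888, 0.0341, 0.209]
tcp_rot: [[0.975, 0.149, 0.167], [0.147, -0.989, 0.027], [0.169, -0.002, -0.986]]
force: [0.7, 0.8, -1.8]
opening: 0.126
grasp_force: 30.0
t 14.85 pos [0.4888 0.0341 0.209 ] F [ 0.7  0.8 -1.8] open 11.0 gf 30.0
j [-11.1  19.9 109.9   5.1  41.2  66.8]
turn now: [-0.002  0.005  0.001]  shift now: [  35.4 -160.3   18.5]  shift after turn: [  35.1 -160.4   18.4]
```

```bash
python3 -m jog '2 -10 0 0 .002 0 0; 5 -25 2 0 .003 0 0; 7 -30 4 0 0 0 0; 7 -30 4 0 0 0 0; 7 -30 4 0 0 0 0; 5 -25 2 0 0 0 0; 2 -10 2 0 0 0 0; 0 0 0 0 0 0 0; 0 0 0 0 0 0 0'
python3 - <<'E'
from h import *
import cv2
delta([.5025,.1983,.0535],Rt(8.5,10))
p=capture("scene"); cv2.imwrite("pics/s4.png",p["color"][:,:,::-1])
print([(np.round(d["at"],3).tolist(),round(d["conf"],2)) for n in ["pan","pan_grip"] for d in place_of("scene",n)[:1]])
p=capture("wrist");print([(np.round(d["at"],3).tolist(),round(d["conf"],2)) for n in ["pan","pan_grip"] for d in place_of("wrist",n)[:1]])
E
```

```text
time_s: 15.98
position: [0.5039, 0.1955, 0.1973]
tcp_rot: [[0.974, 0.145, 0.173], [0.143, -0.989, 0.025], [0.175, -0.0, -0.985]]
force: [-0.4, -1.2, -2.2]
opening: 0.13
grasp_force: 30.0
t 15.97 pos [0.5039 0.1955 0.1973] F [-0.4 -1.2 -2.2] open 11.3 gf 30.0
j [  9.5  24.5 103.9  -0.3  41.5  91.3]
turn now: [ 0.    -0.001 -0.002]  shift now: [-26.1  -3.  141.4]  shift after turn: [-25.9  -3.  141.4]
[([0.584, 0.204, 0.144], 0.94), ([0.505, 0.196, 0.19], 0.56)]
[([0.585, 0.207, 0.146], 0.97), ([0.503, 0.197, 0.19], 0.67)]
```

```bash
python3 -m jog '-2 -1 10 0 0 0 0; -4 -1 22 0 0 0 0; -4.5 -1 25 0 0 0 0; -4.5 0 25 0 0 0 0; -4 0 22 0 0 0 0; -3 0 16 0 0 0 0; -2 0 11 0 0 0 0; -1.2 0 7 0 0 0 0; -.5 0 2.5 0 0 0 0; 0 0 0 0 0 0 0; 0 0 0 0 0 0 0'
python3 - <<'E'
from h import *
delta([.5025,.1983,.0521],Rt(8.5,10))
E
```

```text
time_s: 17.65
position: [0.5033, 0.1993, 0.0551]
tcp_rot: [[0.974, 0.146, 0.175], [0.144, -0.989, 0.026], [0.177, -0.0, -0.984]]
force: [-0.1, -0.1, -1.2]
opening: 0.124
grasp_force: 30.0
t 17.65 pos [0.5033 0.1993 0.0551] F [-0.1 -0.1 -1.2] open 10.8 gf 30.0
j [  9.9  39.5 109.2  -0.7  21.2  92.1]
turn now: [ 0.    -0.003 -0.001]  shift now: [-1.5  0.9  2.8]  shift after turn: [-1.5  0.9  2.8]
```

```bash
python3 -m jog '-.2 0 1 0 0 0 0; -.2 0 1 0 0 0 0; -.1 0 .5 0 0 0 0; 0 0 0 0 0 0 0'
python3 - <<'E'
from h import *
delta([.5025,.1983,.0521],Rt(8.5,10))
E
```

```text
time_s: 18.15
position: [0.5028, 0.1992, 0.0521]
tcp_rot: [[0.974, 0.146, 0.174], [0.144, -0.989, 0.026], [0.176, -0.0, -0.984]]
force: [-0.6, -0.2, 0.7]
opening: 0.125
grasp_force: 30.0
t 18.15 pos [0.5028 0.1992 0.0521] F [-0.6 -0.2  0.7] open 10.9 gf 30.0
j [  9.9  39.8 109.3  -0.7  20.8  92.1]
turn now: [ 0.    -0.002 -0.001]  shift now: [-0.4  0.9 -0.1]  shift after turn: [-0.4  0.9 -0.1]
```

```bash
python3 -m jog '0 0 0 0 0 0 60; 0 0 0 0 0 0 60; 0 0 0 0 0 0 60; 0 0 0 0 0 0 60; 0 0 -10 0 0 0 60; 1 0 -25 0 0 0 60; 4 0 -40 0 0 0 60; 4 0 -40 0 0 0 60; 4 0 -30 0 0 0 60; 0 0 0 0 0 0 60'
python3 - <<'E'
from h import *
import cv2
delta([.487,.002,.2],Rt(95))
for c in ["wrist","top"]:
    p=capture(c); cv2.imwrite(f"pics/{c}5.png",p["color"][:,:,::-1])
    for n in ["pan","pan_grip","slide_grip","mark","dispenser","hopper_mouth"]: print(c,n,[(np.round(d["at"],3).tolist(),round(d["conf"],2)) for d in place_of(c,n)[:1]])
E
```

```text
time_s: 19.4
position: [0.4918, 0.1977, 0.2002]
tcp_rot: [[0.973, 0.147, 0.18], [0.144, -0.989, 0.027], [0.182, -0.0, -0.983]]
force: [-0.4, -1.0, 0.5]
opening: 0.692
grasp_force: 0.0
t 19.4 pos [0.4918 0.1977 0.2002] F [-0.4 -1.   0.5] open 60.2 gf 0.0
j [ 10.   23.4 105.5  -0.4  40.6  91.8]
turn now: [ 0.138 -0.147 -1.506]  shift now: [-32.9 192.9  -6. ]  shift after turn: [-194.6  -21.8    0.2]
wrist pan [([0.442, 0.423, -0.001], 0.62)]
wrist pan_grip [([0.501, 0.201, 0.045], 0.6)]
wrist slide_grip [([0.488, -0.001, 0.079], 0.82)]
wrist mark [([0.57, 0.008, -0.005], 0.17)]
wrist dispenser [([0.573, 0.01, -0.006], 0.78)]
wrist hopper_mouth [([0.579, 0.013, 0.113], 0.78)]
top pan [([0.582, 0.212, 0.001], 0.63)]
top pan_grip []
top slide_grip [([0.484, 0.001, 0.08], 0.71)]
top mark [([0.442, -0.056, 0.047], 0.83)]
top dispenser [([0.571, 0.011, 0.004], 0.6)]
top hopper_mouth [([0.58, 0.012, 0.113], 0.69)]
```

View pics/wrist5.png

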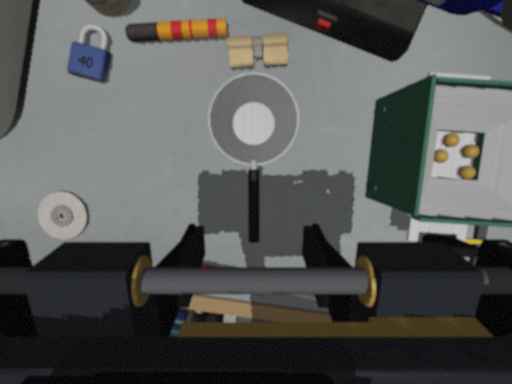

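The picture shows the empty pan standing upright at (254,120) with the handle released. The four balls are in the hopper throat at (440–472, 140–172). Next is the slide: I'll turn the tool by about −87°.

```bash
python3 -m jog '0 0 0 .0154 -.0164 -.168 40; 0 0 0 .0154 -.0164 -.168 40; 0 0 0 .0154 -.0164 -.168 20; 0 0 0 .0154 -.0164 -.168 20; 0 0 0 .0154 -.0164 -.168 20; 0 0 0 .0154 -.0164 -.168 20; 0 0 0 .0154 -.0164 -.168 20; 0 0 0 .0154 -.0164 -.168 20; 0 0 0 .0154 -.0164 -.168 20; -40 -4 0 0 0 0 20; -55 -6 0 0 0 0 20; -50 -6 0 0 0 0 20'
python3 - <<'E'
from h import *
delta([.486,.0015,.15],Rt(95.5))
E
```

```text
time_s: 21.6
position: [0.488, 0.0502, 0.1974]
tcp_rot: [[-0.094, 0.996, -0.006], [0.996, 0.094, -0.002], [-0.001, -0.006, -1.0]]
force: [0.4, -0.2, 0.1]
opening: 0.23
grasp_force: 0.0
t 21.6 pos [0.488  0.0502 0.1974] F [ 0.4 -0.2  0.1] open 20.0 gf 0.0
j [ -7.1  24.1 103.7  -0.2  52.6 -12.4]
turn now: [-0.006  0.001 -0.002]  shift now: [-48.2  -6.3  47.5]  shift after turn: [-48.2  -6.7  47.4]
```

```bash
python3 -m jog '-20 -3 15 -.006 0 -.002 20; -20 -3 20 0 0 0 20; -8 -.7 12 0 0 0 20; 0 0 0 0 0 0 20; 0 0 0 0 0 0 20'
python3 - <<'E'
from h import *
import cv2
for c in ["wrist","top","scene"]:
    p=capture(c); cv2.imwrite(f"pics/{c}6.png",p["color"][:,:,::-1])
    for n in ["slide_grip"]: print(c,n,[(np.round(d["at"],4).tolist(),round(d["conf"],2)) for d in place_of(c,n)[:2]],[(np.round(d["at"],4).tolist(),round(d["conf"],2)) for d in find_in(c,n)[:2]])
delta([.486,.0015,.083],Rt(95.5))
E
```

```text
time_s: 22.22
position: [0.4859, 0.0036, 0.1508]
tcp_rot: [[-0.095, 0.995, -0.0], [0.995, 0.095, -0.001], [-0.001, -0.0, -1.0]]
force: [-1.2, 0.1, -0.1]
opening: 0.231
grasp_force: 0.0
wrist slide_grip [([0.4914, -0.0012, 0.0803], 0.67)] [([0.5119, 0.0083, 0.0532], 0.73)]
top slide_grip [([0.4831, 0.0029, 0.0777], 0.46)] [([0.5812, 0.2067, 0.0351], 0.54)]
scene slide_grip [([0.4436, 0.4265, -0.0024], 0.64), ([0.4847, 0.0009, 0.0826], 0.52)] [([0.4977, 0.008, 0.0551], 0.71)]
t 22.68 pos [0.4856 0.0032 0.1506] F [ 0.7 -0.1  0.1] open 19.8 gf 0.0
j [-1.28e+01  2.82e+01  1.07e+02 -1.00e-01  4.48e+01 -1.82e+01]
turn now: [-0.001  0.001 -0.001]  shift now: [-1.6  0.3 67.6]  shift after turn: [-1.7  0.2 67.6]
```

View pics/wrist6.png

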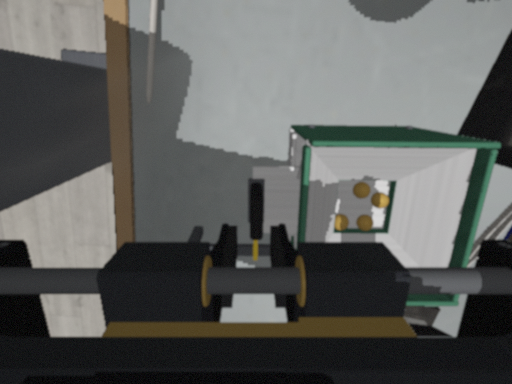

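```bash
python3 - <<'E'
from h import *
p=capture("wrist");K,R,t=p["camera_matrix"],np.array(p["R"]),np.array(p["t"])
s=read_state();C=np.array(s["tcp_rot"]);q=np.array(s["position"]);c=-R.T@t
g=p["color"].astype(int)
m=(g[170:245,235:280].max(2)<45)
ys,xs=np.nonzero(m); print("cols",np.percentile(xs+235,[2,50,98]),"rows",np.percentile(ys+170,[2,98]))
for uv in [(250,180),(264,180),(250,238),(264,238),(257,180),(257,238)]:
    d=R.T@np.linalg.inv(K)@[*uv,1.]; X=c+d*(.096-c[2])/d[2]; print(uv,np.round(X,4),"tool mm",np.round(C.T@(X-q)*1e3,1))
E
```

```text
cols [235.88 257.   279.  ] rows [183. 243.]
(250, 180) [0.4813 0.0317 0.096 ] tool mm [29.  -1.6 54.5]
(264, 180) [0.4909 0.0326 0.096 ] tool mm [28.9  8.1 54.5]
(250, 238) [ 0.4853 -0.0124  0.096 ] tool mm [-15.4  -1.8  54.6]
(264, 238) [ 0.4955 -0.0114  0.096 ] tool mm [-15.4   8.5  54.6]
(257, 180) [0.4861 0.0322 0.096 ] tool mm [28.9  3.3 54.5]
(257, 238) [ 0.4904 -0.0119  0.096 ] tool mm [-15.4   3.4  54.6]
```

```bash
python3 -m jog '-1 2 15 0 0 0 22; 0 0 20 0 0 0 22; 0 0 15 0 0 0 22; 0 0 10 0 0 0 22; 0 0 6 0 0 0 22; 0 0 0 0 0 0 22'
python3 - <<'E'
from h import *
delta([.4875,.0015,.083],Rt(95.5))
E
```

```text
time_s: 23.48
position: [0.4875, 0.0021, 0.084]
tcp_rot: [[-0.095, 0.996, -0.002], [0.996, 0.095, -0.001], [-0.001, -0.002, -1.0]]
force: [-0.2, 0.7, -0.4]
opening: 0.254
grasp_force: 0.0
t 23.48 pos [0.4875 0.0021 0.084 ] F [-0.2  0.7 -0.4] open 22.1 gf 0.0
j [-1.290e+01  3.550e+01  1.091e+02 -1.000e-01  3.550e+01 -1.820e+01]
turn now: [-0.002  0.001 -0.001]  shift now: [-0.6 -0.   1. ]  shift after turn: [-0.6 -0.   1. ]
```

Clear of contact; tips at about 62 mm. Closing.

```bash
python3 -m jog '0 0 0 0 0 0 0; 0 0 0 0 0 0 0; 0 0 0 0 0 0 0; 0 0 0 0 0 0 0; 0 0 0 0 0 0 0'
python3 - <<'E'
from h import *
delta([.4875,.0015,.083],Rt(95.5))
p=capture("top");print([(np.round(d["at"],4).tolist(),round(d["conf"],2)) for d in place_of("top","mark")[:2]])
E
```

```text
time_s: 24.1
position: [0.4882, 0.0021, 0.0848]
tcp_rot: [[-0.094, 0.996, 0.0], [0.996, 0.094, -0.001], [-0.001, 0.0, -1.0]]
force: [1.3, 0.4, 4.1]
opening: 0.114
grasp_force: 30.0
t 24.1 pos [0.4882 0.0021 0.0848] F [1.3 0.4 4.1] open 9.9 gf 30.0
j [-1.290e+01  3.540e+01  1.091e+02 -1.000e-01  3.550e+01 -1.820e+01]
turn now: [ 0.     0.001 -0.002]  shift now: [-0.5 -0.7  1.8]  shift after turn: [-0.5 -0.7  1.8]
[([0.5774, 0.2113, 0.0007], 0.67)]
```

```bash
python3 -m jog '0 -3 0 0 0 0 0; 0 -5 0 0 0 0 0; 0 -5 0 0 0 0 0; 0 -5 0 0 0 0 0; 0 -5 0 0 0 0 0; 0 -5 0 0 0 0 0; 0 -5 0 0 0 0 0; 0 -5 0 0 0 0 0; 0 -4 0 0 0 0 0; 0 -3 0 0 0 0 0; 0 -2 0 0 0 0 0; 0 0 0 0 0 0 0'
python3 - <<'E'
from h import *
delta([.4882-.048*np.cos(np.radians(5.5)),.0021-.048*np.sin(np.radians(5.5)),.0848],Rt(95.5))
E
```

```text
time_s: 25.7
position: [0.4439, -0.0018, 0.0848]
tcp_rot: [[-0.093, 0.996, 0.006], [0.996, 0.093, -0.001], [-0.001, 0.006, -1.0]]
force: [6.7, 7.3, 1.2]
opening: 0.112
grasp_force: 30.0
t 25.7 pos [ 0.4439 -0.0018  0.0848] F [6.7 7.3 1.2] open 9.8 gf 30.0
j [-1.470e+01  3.370e+01  1.156e+02  1.000e-01  3.030e+01 -2.010e+01]
turn now: [ 0.006  0.001 -0.003]  shift now: [-0.3 -3.5 -0. ]  shift after turn: [-0.3 -3.5  0. ]
```

```bash
python3 -m jog '.4 -1.5 0 0 0 0 0; .4 -1.5 0 0 0 0 0; 0 -.5 0 0 0 0 0; 0 0 0 0 0 0 0; 0 0 0 0 0 0 0; 0 0 0 0 0 0 0'
python3 - <<'E'
from h import *
import cv2
delta([.4882-.048*np.cos(np.radians(5)),.0021-.048*np.sin(np.radians(5)),.0848],Rt(95))
L=[]
for c,X in [("wrist",None),("top",[.46,-.03,.06]),("scene",[.46,-.03,.06])]:
    p=capture(c); im=p["color"][:,:,::-1].copy(); cv2.imwrite(f"pics/{c}7.png",im)
    if X is None: u,v=256,230
    else:
        Y=p["camera_matrix"]@(p["R"]@np.array(X)+p["t"]); u,v=(Y[:2]/Y[2]).astype(int)
    w=40 if X else 130; L.append(cv2.resize(im[max(v-w,0):v+w,u-w:u+w],(400,400) if X else (400,400),interpolation=cv2.INTER_CUBIC)); print(c,u-w,v-w)
cv2.imwrite("pics/m7.png",cv2.resize(np.hstack(L),(798,266)))
cv2.imwrite("pics/m7b.png",np.hstack(L[1:]))
E
```

```text
time_s: 26.45
position: [0.4413, -0.002, 0.0848]
tcp_rot: [[-0.093, 0.996, 0.008], [0.996, 0.093, -0.002], [-0.003, 0.007, -1.0]]
force: [8.8, 5.7, 0.1]
opening: 0.115
grasp_force: 30.1
t 26.45 pos [ 0.4413 -0.002   0.0848] F [8.8 5.7 0.1] open 10.0 gf 30.1
j [-14.8  33.6 116.1   0.   29.9 -20.2]
turn now: [0.007 0.003 0.006]  shift now: [-0.  -0.9 -0. ]  shift after turn: [-0.  -0.9  0. ]
wrist 126 100
top 304 175
scene 257 128
```

View pics/m7b.png

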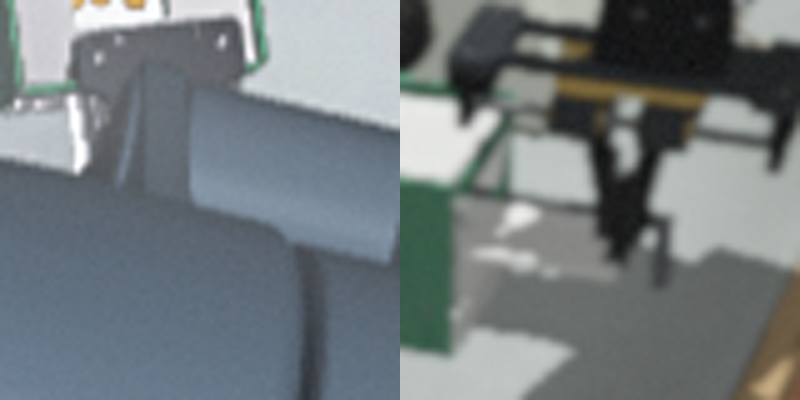

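View pics/wrist7.png

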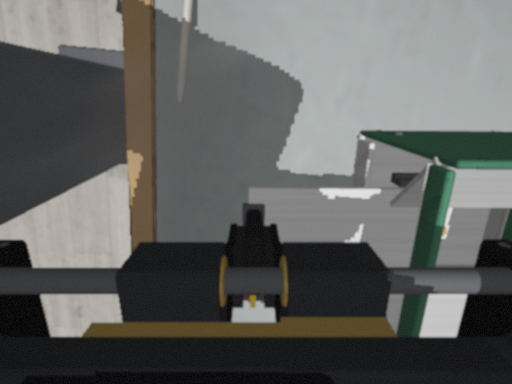

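The crops show the slide pulled out and held, with the fingers on the grip. The wrist view shows the yellow pointer at (252,300) between the fingers. Travel is about 47 mm by TCP, so there is about 1 mm left to go.

```bash
python3 -m jog '.3 -1.2 0 0 0 0 0; 0 0 0 0 0 0 0; 0 0 0 0 0 0 0; 0 0 0 0 0 0 0; 0 0 0 0 0 0 0; 0 0 0 0 0 0 0'
python3 - <<'E'
from h import *
import cv2
delta([.4882-.048*np.cos(np.radians(5)),.0021-.048*np.sin(np.radians(5)),.0848],Rt(95))
c5,s5=np.cos(np.radians(5)),np.sin(np.radians(5))
W=lambda x,y,z:np.array([.575+x*c5-y*s5,.0103+x*s5+y*c5,z])
L=[]
for c in ["wrist","top","scene"]:
    p=capture(c); im=p["color"]; cv2.imwrite(f"pics/{c}8.png",im[:,:,::-1]); hsv=cv2.cvtColor(im,cv2.COLOR_RGB2HSV)
    pr=lambda X:np.round((lambda Y:Y[:2]/Y[2])(p["camera_matrix"]@(p["R"]@X+p["t"])),1)
    print(c,"mark px",pr(W(-.136,-.053,.047)),"hopper throat px",pr(W(0,0,.06)),"tray",pr(W(0,0,.013)))
    for n in ["ball_0_center","mark","slide_grip"]: print(" ",n,[(np.round(d["at"],3).tolist(),round(d["conf"],2)) for d in place_of(c,n)[:4]])
    for nm,lo,hi in [("yellow/brass",(12,110,90),(32,255,255)),("red",(0,140,80),(6,255,255)),("red2",(172,140,80),(180,255,255))]:
        n,l,st,ce=cv2.connectedComponentsWithStats(cv2.inRange(hsv,lo,hi)); print("  ",nm,[(np.round(ce[i],1).tolist(),int(st[i,4])) for i in range(1,n) if 2<st[i,4]<400 ][:14])
    u,v={"wrist":(400,260),"top":(328,170),"scene":(275,165)}[c]; w={"wrist":100,"top":40,"scene":40}[c]
    L.append(cv2.resize(im[v-w:v+w,u-w:u+w,::-1],(266,266),interpolation=cv2.INTER_CUBIC))
cv2.imwrite("pics/m8.png",np.hstack(L))
E
```

```text
time_s: 27.35
position: [0.4403, -0.002, 0.0848]
tcp_rot: [[-0.093, 0.996, 0.008], [0.996, 0.093, -0.002], [-0.003, 0.008, -1.0]]
force: [8.9, 5.0, -1.2]
opening: 0.115
grasp_force: 30.1
t 27.35 pos [ 0.4403 -0.002   0.0848] F [ 8.9  5.  -1.2] open 10.0 gf 30.1
j [-14.9  33.6 116.2  -0.   29.7 -20.2]
turn now: [0.008 0.003 0.006]  shift now: [-0.1  0.1 -0. ]  shift after turn: [-0.1  0.1 -0. ]
wrist mark px [250.6 294.9] hopper throat px [467.7 236.8] tray [425.2 209.3]
  ball_0_center []
  mark [([0.444, -0.051, 0.045], 0.6)]
  slide_grip [([0.443, -0.004, 0.08], 0.78)]
   yellow/brass [([221.6, 283.9], 136), ([285.0, 284.0], 143), ([252.4, 299.9], 59), ([283.4, 320.3], 9), ([304.1, 325.7], 228), ([320.6, 319.8], 5), ([327.7, 327.8], 69), ([328.8, 320.0], 4), ([338.6, 324.0], 28), ([343.6, 320.6], 22), ([359.6, 323.1], 35), ([366.3, 321.6], 15), ([351.0, 320.0], 3), ([372.0, 322.2], 6)]
   red []
   red2 []
top mark px [353.7 222.4] hopper throat px [326.2 170.2] tray [324.  173.3]
  ball_0_center [([0.574, 0.011, 0.018], 0.49)]
  mark []
  slide_grip []
   yellow/brass [([227.5, 13
[... 806 characters left out ...]
[311.1, 147.2], 27), ([345.7, 183.4], 17), ([341.9, 193.3], 12), ([335.6, 206.3], 23), ([326.0, 226.2], 40), ([339.7, 215.0], 3), ([179.9, 220.7], 9), ([327.3, 239.0], 3), ([340.0, 239.3], 3), ([320.0, 241.0], 3), ([326.0, 245.3], 3)]
   red [([135.6, 28.4], 15), ([355.7, 42.1], 63), ([53.1, 114.0], 305), ([109.3, 186.3], 155), ([197.8, 193.5], 8), ([179.6, 223.8], 5), ([290.9, 239.8], 226), ([73.8, 296.0], 242), ([174.3, 310.9], 124), ([72.4, 381.1], 14)]
   red2 [([358.0, 40.0], 9), ([351.0, 45.3], 6), ([47.3, 102.7], 3), ([54.5, 118.3], 117), ([50.0, 110.3], 3), ([59.2, 128.8], 10), ([109.0, 186.1], 69), ([108.5, 189.7], 13), ([196.8, 191.5], 22), ([80.6, 295.3], 11), ([76.4, 302.5], 13)]
```

View pics/m8.png

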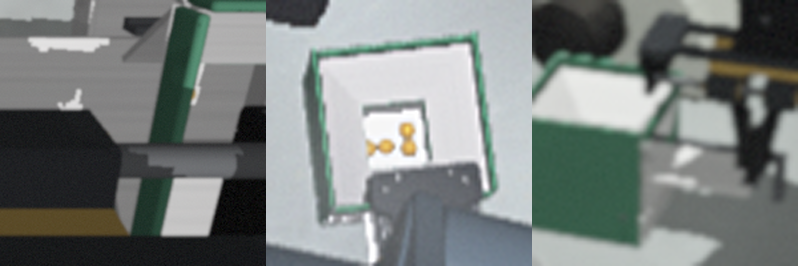

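The crop shows all four balls below the throat in the tray; one is partly hidden by the throat edge. Before handing in I'll check the pixels round the pointer for the red line.

```bash
python3 - <<'E'
import cv2
im=cv2.imread("pics/wrist8.png")[:,:,::-1]
for v in range(292,320,3): print(v,[tuple(map(int,im[v,u])) for u in range(240,266,2)])
E
```

```text
292 [(53, 55, 56), (55, 55, 57), (55, 58, 59), (54, 54, 55), (53, 54, 57), (51, 51, 55), (55, 57, 58), (52, 53, 56), (53, 53, 58), (56, 58, 57), (52, 51, 55), (55, 55, 56), (52, 51, 54)]
295 [(29, 27, 28), (29, 30, 31), (51, 49, 53), (50, 50, 53), (49, 48, 45), (86, 75, 36), (98, 85, 28), (96, 81, 29), (59, 55, 43), (43, 42, 44), (47, 49, 52), (49, 50, 51), (35, 34, 36)]
298 [(27, 29, 29), (29, 32, 31), (51, 52, 58), (55, 57, 59), (66, 61, 54), (130, 113, 47), (144, 124, 34), (142, 122, 39), (87, 77, 54), (51, 54, 55), (53, 56, 58), (52, 56, 57), (31, 32, 35)]
301 [(27, 29, 30), (71, 73, 74), (145, 149, 149), (155, 160, 159), (155, 157, 155), (148, 135, 95), (145, 125, 34), (145, 127, 63), (142, 143, 136), (141, 145, 145), (104, 109, 108), (88, 92, 90), (50, 54, 55)]
304 [(28, 25, 27), (88, 91, 89), (161, 167, 166), (170, 174, 173), (170, 172, 170), (154, 144, 107), (143, 122, 28), (148, 134, 78), (168, 169, 166), (172, 176, 175), (167, 172, 172), (165, 169, 169), (111, 113, 114)]
307 [(105, 108, 108), (125, 129, 129), (165, 169, 169), (170, 174, 175), (169, 173, 171), (161, 159, 140
[... 325 characters left out ...]
177), (173, 176, 176)]
313 [(169, 173, 174), (170, 175, 175), (170, 175, 175), (169, 174, 173), (171, 176, 175), (171, 175, 174), (171, 175, 174), (170, 175, 175), (172, 176, 176), (172, 176, 176), (174, 178, 177), (172, 176, 176), (173, 178, 177)]
316 [(170, 174, 173), (169, 173, 173), (169, 174, 173), (170, 175, 173), (171, 175, 175), (170, 175, 174), (171, 175, 176), (171, 176, 175), (171, 176, 176), (172, 176, 176), (171, 176, 176), (172, 177, 177), (172, 177, 176)]
319 [(169, 174, 173), (170, 174, 173), (170, 174, 174), (171, 174, 173), (170, 175, 175), (169, 173, 173), (170, 175, 174), (171, 175, 175), (171, 175, 175), (171, 176, 175), (171, 176, 176), (170, 175, 176), (171, 175, 175)]
```

```bash
python3 - <<'E'
from rig import *
print(hand_in())
E
```

```text
the job is handed in; nothing more can be done
None
```

I handed the job in with all four balls in the tray, the empty pan upright and released, and the gripper holding the slide at about 48 mm; that travel is from the arm's position, because the gripper hid the red mark.

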